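Stand the ballasted tank float heavy end down

ROBOT

A 6-joint arm with a two-finger parallel gripper is mounted at the origin on the work surface. World frame = base frame: x ahead of the robot, y to its left, z up, the work surface at z = 0. Lengths are in mm, angles in degrees, forces in N, time in s.
With the tool pointing down it reaches from about 300 to 850 mm from the base axis. Payload 4.2 kg.
Tool frame: the origin (TCP) lies on the centre line of the jaws, within the pads' length; the fingertips stand 14 mm ahead of it and the grasp point (between the pads) lies 5 mm behind it; z points along the fingers, y is the direction in which the jaws open and shut (so a half turn about z gives the same grasp; the last joint's range is limited). The gripper opens to 91 mm and grips with 3 to 60 N. Pads are 32 mm wide; open, the fingers measure 118 mm over their backs; the gripper's body (76 mm by 178 mm) begins 60 mm behind the grasp point.
Start: joints at [75.459, 18.312, 89.639, -0, 72.044, -1.146], TCP at [133.214, 559.371, 227.976] pointing down, gripper open.
Joint ranges: [-177.97, 177.97], [-48.28, 115.42], [12.27, 149.76], [-77.06, 257.06], [2.81, 150.46], [-146.56, 146.56]. Speed limits (degrees/s): [147.25, 147.25, 180, 180, 180, 180].

INTERFACE

Orientations are given as [roll, pitch, yaw] about the fixed x, y, z axes, in that order (R = Rz(yaw) Ry(pitch) Rx(roll)).
In Python, from workcell import env gives the robot as it stands.
- The arm moves only by the tool play_rows, never from a script. Its argument "increments" is a list of rows, each a list of 5 numbers: the shift along the world's x, y, z in mm, then the turn about the world's z in degrees, then the closure, from 0 (fully open) to 1 (shut). In form: [[x, y, z, yaw, fingers], ...]. A call has 1 to 20 rows; each row shifts and turns the commanded pose from where the row before left it; what a row does not reach is not made up. A row lasts 1/8 s, in which the tool goes at most 62.5 mm and 10.7 degrees, less where a joint would pass 70% of its speed; a pose out of reach is approached as far as the arm can. A call is refused whole if a number of a shift passes 62.5 or a number of a turn 10.7, either way. A call with a gripper value outside its range is refused whole. The fingers move at their own pace and stop on an object; "newtons" is the grip in N (left out, the last holds). Time passes only in rows, so rows that do not move let the fingers close. It gives the time, the measured TCP pose, the force and the opening at its end, in the units of the state.
- env.state(): the state, without advancing time (a new reading comes with each control period).
- env.grab_frame(name): name is "scene" or "top" or "wrist"; returns the picture (384x512x3 uint8, red, green, blue); there is no depth.
- env.calibration(name): a dict with "fx", "fy", "cx", "cy" (pixels), "dist_coeffs" ([k1, k2, p1, p2, k3] as OpenCV has them; the pictures are not rectified), "R" (3x3) and "t" (3): a world point X has camera coordinates R X + t; the wrist camera has in their place "hand_eye" (4x4, takes a point from camera to tool coordinates, whose origin is the TCP and whose axes are the flange's). Camera axes: x right, y down, z forward; pixel columns grow to the right and rows downward; lengths in mm; the calibration is good to about 2 mm. A picture is of the moment at which its call begins: read the wrist's pose just before it. calibration takes no time and is no camera call.
- env.job_done(): hands the job in, once; it reports no verdict.
The state is a dict: "time_s": time; "qpos": joint angles; "qvel": joint speeds; "effort": joint torques, N m; "ee_pos": TCP position; "ee_rot": TCP orientation; "force": force on the tool from outside, world axes, zero at the start; "torque": the same for the moment, N m; "gripper_width": finger opening in mm.
Only numpy, scipy, OpenCV 4.12 (cv2) and the standard library are available. Lean on these libraries where they do the work, as an engineer would, in place of code of your own. Each camera call takes 0.05 s, during which the arm holds its last target.

TASK

Pick up the tank float (red cap on one end, blue cap on the other) by the black grip of its swivel hanger, touching only the hanger, and let it balance: one of its ends hides a weight and will sink. Then lower it gently, without dropping it, heavy end down into the stand of the same colour as the heavy end, so that it stands upright on the stand's floor, and let go.

Things in the scene. Friction and masses are not known exactly. Their poses are not given: they have to be found in the camera images.
- float: white tube with 40 mm square caps on a wire hanger. Origin: its middle, on the swivel axis (y), 20 mm above the bench; z up. x along the tube: red cap at +x, blue at -x, end faces at +-70 mm. It starts lying level, the hanger upright over it: legs at y = +-28 mm, top wire along y at z 92 mm, on it a black grip 28 x 28 mm, z 95 to 135, sides along x and y; pinch it at z 115 from above.
- swivel (a joint): angle of the float in its hanger: 0 as it lies at the start, towards +1.57 when the red end sinks, -1.57 when the blue end sinks. A lead ball is hidden in one cap, either one; lifted clear by the hanger, that end sinks within 2 s (slight friction: up to 8 degrees off plumb) and is then 185 mm below the middle of the grip. Whole thing about 250 g.
- stand_red: red round stand, fixed to the bench, an open cup on a dark disc. Origin at the centre of its underside on the bench, z up. Height 50 mm, inner floor at 6 mm, inside diameter 64 mm, flaring to about 82 mm at the rim. With the float standing in it the float's origin is 76 mm above the bench.
- stand_blue: blue stand, the same in every other way as the red one
Not all that is in view belongs to the job. Of the things that look like the part that bears float, the smaller one is meant. What is shaped like the stand_blue but yellow is not meant.

How it is judged:
By the outcome, as a careful person would: the job done as asked, in the order asked, and still so for the second after the job is handed in, with the robot touching nothing.
It also fails if it takes over 43 s, if anything falls off the work surface, if the arm or the gripper's body presses on something with over 40 N, if the wrist force passes 120 N, or if a joint passes its speed limit or range.

## Working session

There is one attempt and no reset: what is moved stays moved. The work goes in short steps, Python scripts to look and compute and a tool call to move; the robot and the scene stay as the last step left them, time stands still between calls to the robot, and variables do not carry over. Pictures are saved under pics/ and viewed, and the job is handed in when it is done.

Besides the shell and the picture viewer there is one more tool, called after "Emit:" as a command line: name --pt "numbers of a row" for each row, then --argument value for the rest. play_rows: Moves the arm, as the interface text tells. Its arguments: {"type":"object","properties":{"increments":{"type":"array"},"newtons":{"type":"number"}},"required":["increments"]}

```bash
mkdir -p pics; ls
python3 - <<'E'
from workcell import env
import cv2
for n in("scene","top"):
    cv2.imwrite(f"pics/{n}0.png",env.grab_frame(n)[:,:,::-1])
    print(n,env.calibration(n))
print(env.calibration("wrist"));print(env.state())
E
```

```text
pics
scene {'fx': 458.1548000846292, 'fy': 458.1548000846292, 'cx': 260.61688076254785, 'cy': 188.9456853492629, 'dist_coeffs': array([-0.10938668,  0.        ,  0.        ,  0.        ,  0.        ]), 'R': array([[-0.15715613,  0.98751007,  0.01121687],
       [ 0.85328481,  0.14149574, -0.50188045],
       [-0.49719914, -0.0693024 , -0.86486426]]), 't': array([  77.98256082, -373.96442395, 1336.73928417])}
top {'fx': 361.41460273937855, 'fy': 361.41460273937855, 'cx': 259.01242793699754, 'cy': 194.09877966332957, 'dist_coeffs': array([-0.09960492,  0.        ,  0.        ,  0.        ,  0.        ]), 'R': array([[-0.02318107, -0.99961678,  0.01513077],
       [-0.98569533,  0.02032578, -0.16730682],
       [ 0.16693516, -0.01879268, -0.98578876]]), 't': array([  1.85328817, 482.73329829, 927.6804094 ])}
{'fx': 340.0394695944965, 'fy': 340.0394695944965, 'cx': 254.82674195105196, 'cy': 196.31246494155556, 'dist_coeffs': array([-0.07447759,  0.        ,  0.        ,  0.        ,  0.        ]), 'hand_eye': array([[-1.40605510e-04, -9.61030610e-01, -2.76441940e-01,
         7.93714398e
[... 216 characters left out ...]
,  0.00000000e+00,
         1.00000000e+00]])}
{'time_s': 0.1, 'qpos': array([ 7.54584940e+01,  1.83467320e+01,  8.96974591e+01, -6.73188336e-04,
        7.20410621e+01, -1.14515516e+00]), 'qvel': array([ 0.01000014, -0.07346204, -0.1677412 ,  0.05700099,  0.00579525,
       -0.07720072]), 'effort': array([ 1.05186828e-03, -4.13332415e+01, -2.32510793e+01,  7.28860823e-02,
        4.22318245e-02, -7.37292612e-05]), 'ee_pos': array([133.11447218, 558.96914658, 227.23006456]), 'ee_rot': array([-1.79914751e+02, -1.06386673e-03,  1.66603856e+02]), 'force': array([ 0.81338872, -0.53661541, -0.03950447]), 'torque': array([-0.01427434,  0.00897373, -0.03650392]), 'gripper_width': 91.18742301471123}
```

View pics/scene0.png

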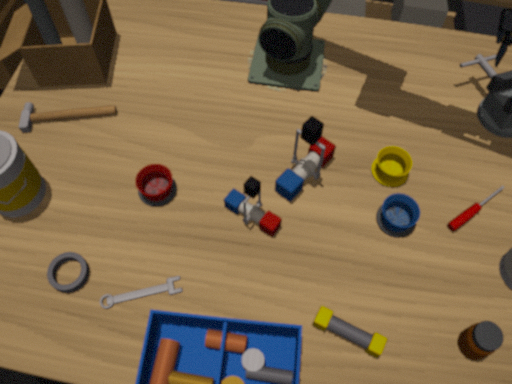

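View pics/top0.png

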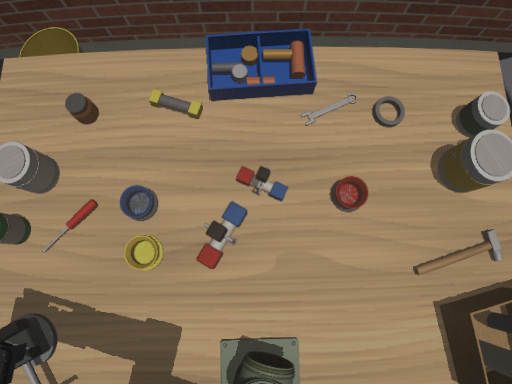

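```bash
cat > h.py <<'E'
import numpy as np, cv2
from workcell import env
def K(c): return np.array([[c['fx'],0,c['cx']],[0,c['fy'],c['cy']],[0,0,1.]])
def proj(n,P):
    c=env.calibration(n); return cv2.projectPoints(np.asarray(P,float).reshape(-1,3),cv2.Rodrigues(c['R'])[0],c['t'],K(c),c['dist_coeffs'])[0].reshape(-1,2)
def back(n,uv,z):
    c=env.calibration(n); p=cv2.undistortPoints(np.asarray(uv,float).reshape(-1,1,2),K(c),c['dist_coeffs']).reshape(-1,2)
    d=np.c_[p,np.ones(len(p))]@c['R']; o=-c['R'].T@c['t']
    return o+d*((z-o[2])/d[:,2])[:,None]
def crop(f,x0,y0,w,h,s,out):
    im=cv2.imread(f)[y0:y0+h,x0:x0+w]; cv2.imwrite(out,cv2.resize(im,None,fx=s,fy=s,interpolation=cv2.INTER_CUBIC))
E
python3 - <<'E'
from h import *
crop("pics/top0.png",180,150,120,90,6,"pics/tc.png")
crop("pics/scene0.png",210,160,120,90,6,"pics/sc.png")
a=cv2.imread("pics/top0.png");b=[a[165:225,105:175],a[165:225,315:385]]
s=cv2.imread("pics/scene0.png");b+=[s[185:245,365:435],s[155:215,120:190]]
g=np.vstack([np.hstack(b[:2]),np.hstack(b[2:])])
cv2.imwrite("pics/st.png",cv2.resize(g,None,fx=5,fy=5,interpolation=cv2.INTER_CUBIC))
print(back("top",[[262,188],[138,203],[350,193],[220,235]],20))
E
```

```text
[[ 502.9666348   -17.71282942   20.        ]
 [ 468.24023285  323.39080759   20.        ]
 [ 484.04800358 -260.9361728    20.        ]
 [ 376.84254678   98.31485287   20.        ]]
```

View pics/tc.png

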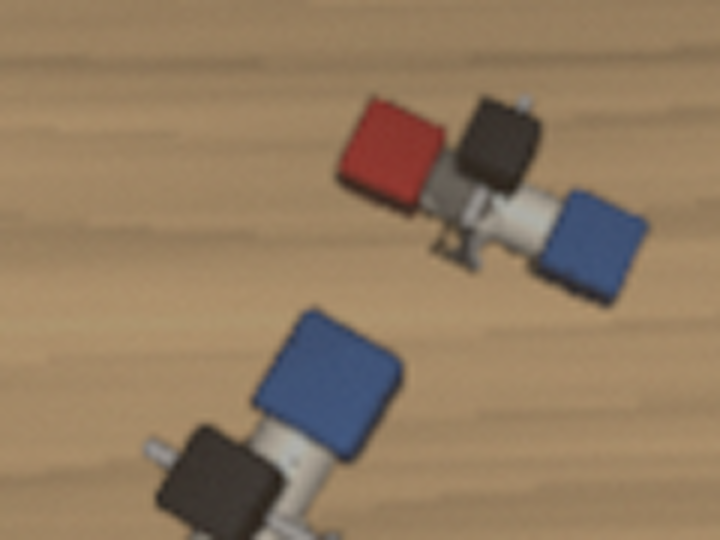

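View pics/sc.png

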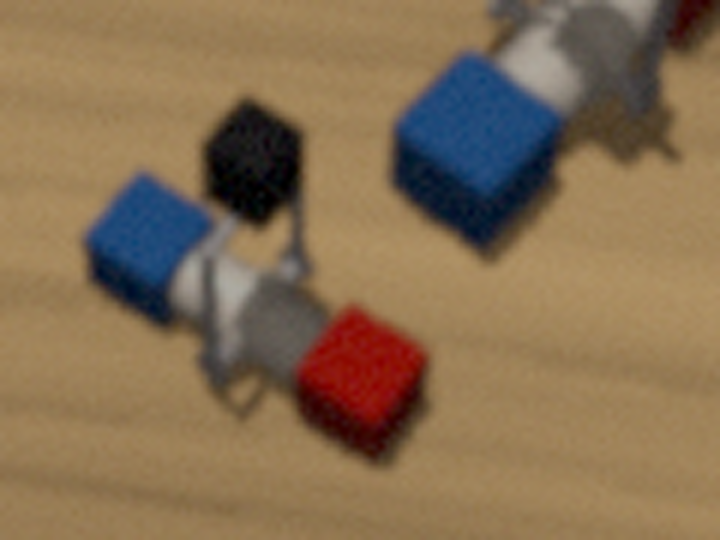

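View pics/st.png

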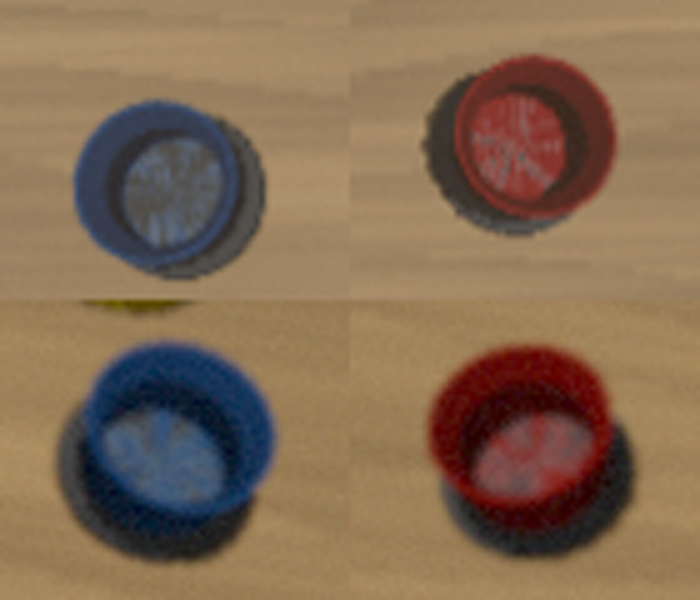

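Run:
```python
from h import *
from scipy.optimize import least_squares
t=lambda p:np.array(p)/6+[180-.4,150-.4]
s=lambda p:np.array(p)/6+[210-.4,160-.4]
T=t([[393,152],[595,246],[500,145]]);S=s([[363,366],[152,230],[254,140]])
print("top z40",back("top",T[:2],40),"grip",back("top",T[2:],135));print("scn",back("scene",S[:2],40),back("scene",S[2:],135))
# stands: rim centres z50 & floor z6
tt=lambda p,o:np.array([p])/5+np.array(o)-.4
print("blue top rim",back("top",tt((157,184),(105,165)),50),"floor",back("top",tt((172,191),(105,165)),6))
print("blue scn rim",back("scene",tt((183,430-300),(365,185)),50),"floor",back("scene",tt((165,458-300),(365,185)),6))
print("red top rim",back("top",tt((537-350,137),(315,165)),50),"floor",back("top",tt((518-350,148),(315,165)),6))
print("red scn rim",back("scene",tt((522-350,430-300),(120,155)),50),"floor",back("scene",tt((535-350,457-300),(120,155)),6))
# blue/red rim diameter
print(back("top",tt((75,184),(105,165)),50),back("top",tt((238,184),(105,165)),50))
```

```text
top z40 [[536.11595801  27.67516761  40.        ]
 [491.21312718 -62.06418221  40.        ]] grip [[516.77008306 -17.65315268 135.        ]]
scn [[540.66486968  28.25036648  40.        ]
 [496.21564597 -60.62947193  40.        ]] [[505.83957072 -18.61495856 135.        ]]
blue top rim [[468.12113176 319.29164871  50.        ]] floor [[470.86182236 325.08206425   6.        ]]
blue scn rim [[472.44326613 321.17595946  50.        ]] floor [[463.91563428 324.72071446   6.        ]]
red top rim [[ 481.64208385 -258.25768782   50.        ]] floor [[ 483.08219002 -259.46092222    6.        ]]
red scn rim [[ 487.0763548  -255.46947429   50.        ]] floor [[ 476.55422531 -260.47168633    6.        ]]
[[468.98753359 363.97385454  50.        ]] [[467.26358618 275.52986539  50.        ]]
```

Emit:
play_rows --pt "15 -24 10 -1 0" --pt "32 -48 10 -1 0" --pt "32 -48 10 -1 0" --pt "32 -48 10 -1 0" --pt "32 -48 0 -1 0" --pt "32 -48 0 -1 0" --pt "32 -48 0 -1 0" --pt "32 -48 0 -1 0" --pt "32 -48 0 -1 0" --pt "32 -48 0 -1 0" --pt "32 -48 0 -1 0" --pt "32 -48 0 -1 0" --pt "15 -24 0 -1 0" --pt "0 0 0 0 0" --pt "0 0 0 0 0" --pt "0 0 0 0 0"

```text
time_s: 2.1
ee_pos: [514.4, -15.8, 268.3]
ee_rot: [180.0, -0.0, 153.7]
force: [-0.4, 0.1, 0.2]
gripper_width: 91.3
```

```bash
cat >> h.py <<'E'
from scipy.spatial.transform import Rotation as Ro
def wcam(s):
    c=env.calibration("wrist"); T=np.eye(4);T[:3,:3]=Ro.from_euler('xyz',s['ee_rot'],degrees=True).as_matrix();T[:3,3]=s['ee_pos']
    return c,T@c['hand_eye']
def wback(s,uv,z):
    c,M=wcam(s);p=cv2.undistortPoints(np.asarray(uv,float).reshape(-1,1,2),K(c),c['dist_coeffs']).reshape(-1,2)
    d=np.c_[p,np.ones(len(p))]@M[:3,:3].T;o=M[:3,3];return o+d*((z-o[2])/d[:,2])[:,None]
def wproj(s,P):
    c,M=wcam(s);W=np.linalg.inv(M);return cv2.projectPoints(np.asarray(P,float).reshape(-1,3),cv2.Rodrigues(W[:3,:3])[0],W[:3,3],K(c),c['dist_coeffs'])[0].reshape(-1,2)
E
python3 - <<'E'
from h import *
import pickle
s=env.state();im=env.grab_frame("wrist");pickle.dump(s,open("s1.pkl","wb"));print(s)
cv2.imwrite("pics/w1.png",im[:,:,::-1])
E
```

```text
{'time_s': 2.1, 'qpos': array([-3.04905683e+00,  1.14549758e+01,  9.32664056e+01,  1.70245359e-02,
        7.52731063e+01, -6.67298860e+01]), 'qvel': array([ 0.26678773,  0.0297107 , -0.41989469, -0.03967307, -0.04925528,
        0.01984638]), 'effort': array([-3.32871974e-01, -3.48623979e+01, -2.36371207e+01, -1.82115706e-02,
        8.40587961e-02,  5.13182786e-04]), 'ee_pos': array([514.35679483, -15.78904985, 268.30965626]), 'ee_rot': array([ 1.79982696e+02, -1.44171071e-03,  1.53676502e+02]), 'force': array([-0.40573083,  0.14629783,  0.17355465]), 'torque': array([-0.1168343 ,  0.06154564,  0.01582656]), 'gripper_width': 91.32364363535996}
```

View pics/w1.png

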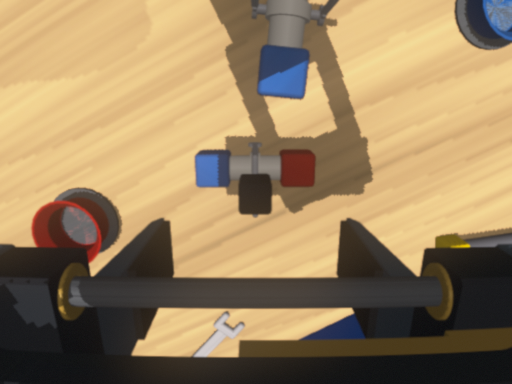

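Run:
```python
from h import *
import pickle
crop("pics/w1.png",185,125,140,100,5,"pics/w1c.png")
s=pickle.load(open("s1.pkl","rb"))
c,sn=np.cos(np.radians(63.4)),np.sin(np.radians(63.4))
for x,y in((514,-17),):
  L=[(-50,0,20),(50,0,20),(0,0,115),(-14,-14,115),(14,-14,115),(-14,14,115),(14,14,115)]
  print(((wproj(s,[(x+c*a-sn*b,y+sn*a+c*b,z+20) for a,b,z in L])-[185,125])*5).round(0))
```

```text
[[129. 226.]
 [562. 228.]
 [344. 336.]
 [265. 411.]
 [422. 411.]
 [264. 258.]
 [424. 259.]]
```

View pics/w1c.png

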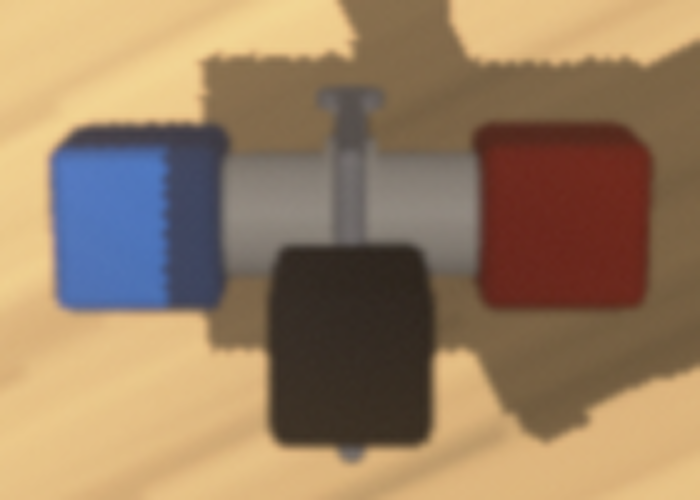

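Run:
```python
from h import *
import pickle
from scipy.optimize import least_squares
s=pickle.load(open("s1.pkl","rb"))
# local pts -> observed crop pixels: top-face corners of caps and grip far edge, near bottom edge
L=np.array([(-50,-20,40),(50,-20,40),(-70,0,40),(70,0,40),(-14,0,155),(14,0,155),(0,-14,155),(0,14,115)],float)
O=[(None,309),(None,309),(53,None),(649,None),(269,None),(433,None),(None,445),(None,245)]
def pr(p):
    c,sn=np.cos(np.radians(p[2])),np.sin(np.radians(p[2]))
    W=np.c_[p[0]+c*L[:,0]-sn*L[:,1],p[1]+sn*L[:,0]+c*L[:,1],L[:,2]]
    return (wproj(s,W)-[185,125]+.4)*5
def f(p):
    q=pr(p);return [q[i,k]-O[i][k] for i in range(8) for k in(0,1) if O[i][k] is not None]
r=least_squares(f,[514,-17,63.4]);print(r.x,np.round(r.fun,1))
T=np.array([[393,152],[595,246]])/6+[179.6,149.6]
print(back("top",np.array([[500,145]])/6+[179.6,149.6],155),back("scene",np.array([[254,140]])/6+[209.6,159.6],155))
```

```text
[514.31797045 -16.14275742  63.6785807 ] [ 3.1  3.2 -4.4  5.3 -2.9  2.2  4.1 -9. ]
[[512.21872227 -17.02245422 155.        ]] [[517.61416156 -16.52111967 155.        ]]
```

Emit:
play_rows --pt "0 0 -30 0 0" --pt "0 0 -40 0 0" --pt "0 0 -35 0 0" --pt "0 0 -20 0 0" --pt "0 0 -13 0 0" --pt "0 0 0 0 0" --pt "0 0 0 0 0.4" --pt "0 0 0 0 0.7" --pt "0 0 0 0 0.8" --pt "0 0 0 0 0.9" --pt "0 0 0 0 1" --pt "0 0 0 0 1" --pt "0 0 0 0 1" --pt "0 0 0 0 1" --newtons 20

```text
time_s: 3.9
ee_pos: [515.2, -16.6, 130.0]
ee_rot: [180.0, -0.0, 153.6]
force: [-0.6, 0.2, 0.7]
gripper_width: 28.1
```

Emit:
play_rows --pt "0 0 3 0 1" --pt "0 0 8 0 1" --pt "0 0 15 0 1" --pt "0 0 20 0 1" --pt "0 0 24 0 1" --pt "0 0 24 0 1" --pt "0 0 20 0 1" --pt "0 0 15 0 1" --pt "0 0 8 0 1" --pt "0 0 3 0 1" --pt "0 0 0 0 1" --pt "0 0 0 0 1" --pt "0 0 0 0 1" --pt "0 0 0 0 1" --pt "0 0 0 0 1" --pt "0 0 0 0 1" --pt "0 0 0 0 1" --pt "0 0 0 0 1" --pt "0 0 0 0 1" --pt "0 0 0 0 1"

```text
time_s: 6.4
ee_pos: [515.2, -16.6, 270.0]
ee_rot: [180.0, 0.0, 153.6]
force: [-0.9, -0.5, -2.1]
gripper_width: 28.0
```

Run:
```python
from h import *
a=[env.grab_frame(n)[:,:,::-1] for n in("scene","top","wrist")]
for n,i in zip("stw",a): cv2.imwrite(f"pics/{n}2.png",i)
cv2.imwrite("pics/c2.png",np.hstack([cv2.resize(a[0][120:270,180:360],None,fx=2.2,fy=2.2),cv2.resize(a[2][:,100:400],(258,330))]))
print(env.state()['gripper_width'],env.state()['ee_pos'],env.state()['force'])
```

```text
27.516196232180402 [515.2284386  -16.63322699 269.97287414] [-0.17397795  0.50874243 -2.69274244]
```

View pics/s2.png

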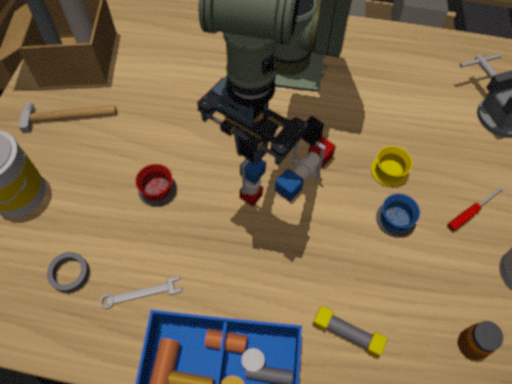

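View pics/w2.png

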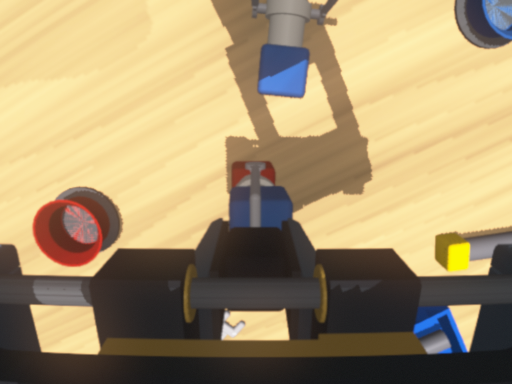

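Run:
```python
from h import *
crop("pics/w2.png",20,175,120,100,6,"pics/w2r.png")
crop("pics/w2.png",200,145,110,80,7,"pics/w2f.png")
crop("pics/s2.png",215,130,80,80,7,"pics/s2f.png")
s=env.state();print(wproj(s,[[482.5,-258,50],[482.5,-258,6]]),s['ee_pos'])
for d in(64,82,90):
  th=np.linspace(0,2*np.pi,4,endpoint=False);z=6 if d==64 else 50
  print(d,((wproj(s,np.c_[482.5+d/2*np.cos(th),-258+d/2*np.sin(th),th*0+z])-[20,175])*6).round())
```

```text
[[ 66.63971186 234.69883159]
 [ 83.59470945 222.19285971]] [515.2284386  -16.63322699 269.97287414]
64 [[460. 402.]
 [497. 223.]
 [302. 161.]
 [270. 341.]]
82 [[392. 522.]
 [441. 275.]
 [165. 186.]
 [127. 437.]]
90 [[402. 538.]
 [457. 267.]
 [154. 169.]
 [113. 445.]]
```

View pics/w2r.png

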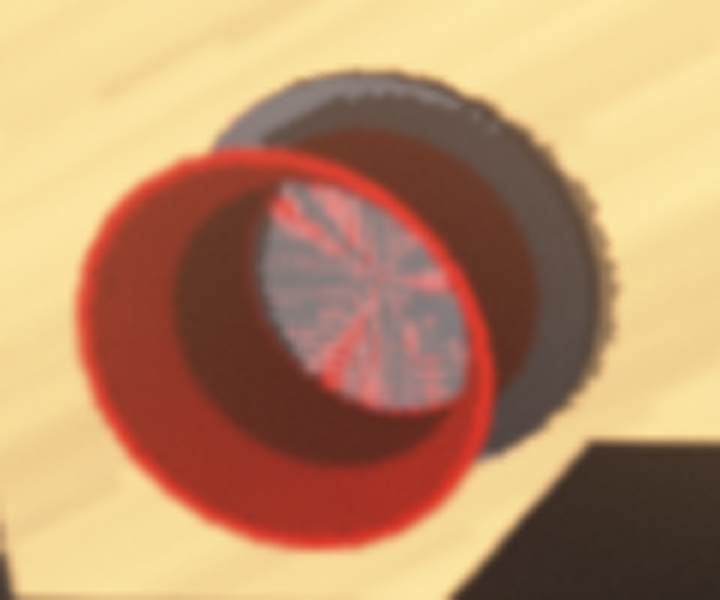

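View pics/w2f.png

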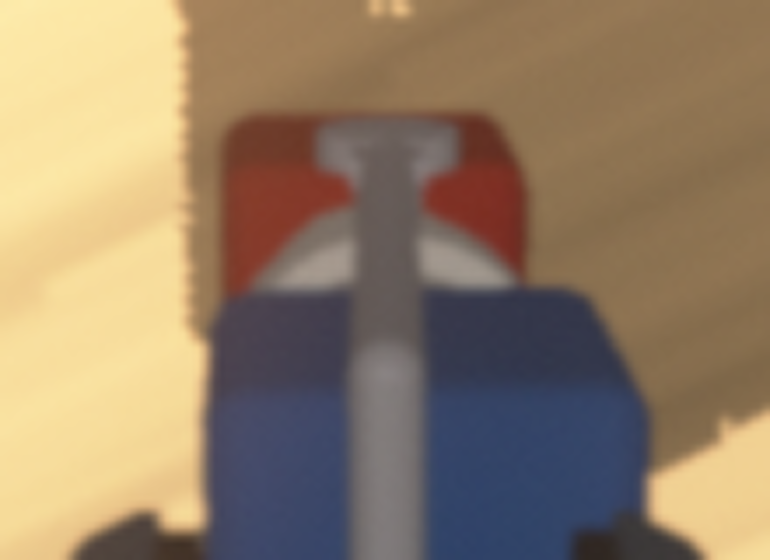

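View pics/s2f.png

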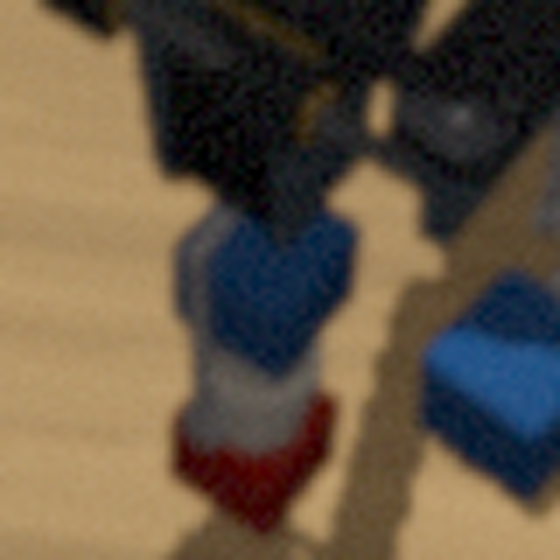

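Run:
```python
from h import *
from scipy.optimize import least_squares
s=env.state();th=np.linspace(0,2*np.pi,200)
def f(p):
    q=(wproj(s,np.c_[p[0]+p[2]/2*np.cos(th),p[1]+p[2]/2*np.sin(th),th*0+50])-[19.6,174.6])*6
    return np.r_[q.min(0),q.max(0)]-[78,148,495,550]
r=least_squares(f,[482,-258,86]);print(r.x,r.fun)
print(wback(s,np.array([[375,285]])/6+[19.6,174.6],6))
```

```text
[ 481.73988361 -256.88647473   88.20017905] [ 0.17491686 -0.17248926 -0.16952844  0.18431   ]
[[ 481.46954821 -259.80941772    6.        ]]
```

Emit:
play_rows --pt "0 -3 0 0 1" --pt "-1 -7 0 0 1" --pt "-1 -11 0 0 1" --pt "-2 -15 0 0 1" --pt "-3 -18 0 0 1" --pt "-3 -20 0 0 1" --pt "-3 -21 0 0 1" --pt "-3 -21 0 0 1" --pt "-3 -21 0 0 1" --pt "-3 -21 0 0 1" --pt "-3 -20 0 0 1" --pt "-2 -19 0 0 1" --pt "-2 -16 0 0 1" --pt "-1 -12 0 0 1" --pt "-1 -8 0 0 1" --pt "0 -5 0 0 1" --pt "0 -3 0 0 1" --pt "0 0 0 0 1" --pt "0 0 0 0 1" --pt "0 0 0 0 1"

```text
time_s: 9.05
ee_pos: [484.3, -257.4, 270.0]
ee_rot: [180.0, 0.0, 153.6]
force: [0.3, -0.9, -2.5]
gripper_width: 28.0
```

Emit:
play_rows --pt "0 0 0 0 1" --pt "0 0 0 0 1" --pt "0 0 0 0 1" --pt "0 0 0 0 1" --pt "0 0 0 0 1" --pt "0 0 0 0 1" --pt "0 0 0 0 1" --pt "0 0 0 0 1"

```text
time_s: 10.05
ee_pos: [484.2, -257.6, 270.0]
ee_rot: [180.0, -0.0, 153.6]
force: [-0.4, 0.6, -2.6]
gripper_width: 28.0
```

Run:
```python
from h import *
s=env.state();print(s['ee_pos'],s['force'],s['time_s'])
for n in("scene","top","wrist"): cv2.imwrite(f"pics/{n}3.png",env.grab_frame(n)[:,:,::-1])
print(wproj(s,[[482,-258,50],[482,-258,6]]),proj("top",[482,-258,50]),proj("scene",[482,-258,50]))
crop("pics/wrist3.png",170,100,180,140,4,"pics/w3c.png")
crop("pics/scene3.png",100,110,120,110,5,"pics/s3c.png")
crop("pics/top3.png",290,130,120,110,5,"pics/t3c.png")
```

```text
[ 484.20561081 -257.63657743  269.95708239] [-0.43758918  0.57717214 -2.62192014] 10.05
[[254.05580735 170.04626185]
 [254.18410857 162.94149568]] [[351.8970155  191.87061447]] [[153.55330296 178.62906352]]
```

View pics/w3c.png

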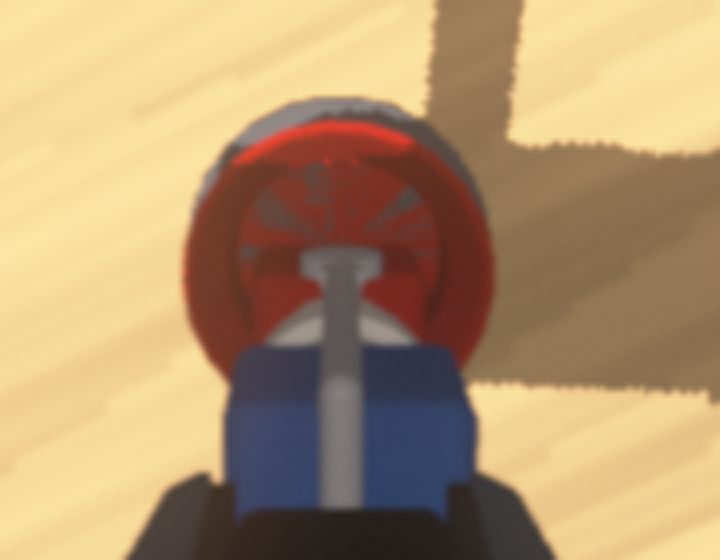

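View pics/s3c.png

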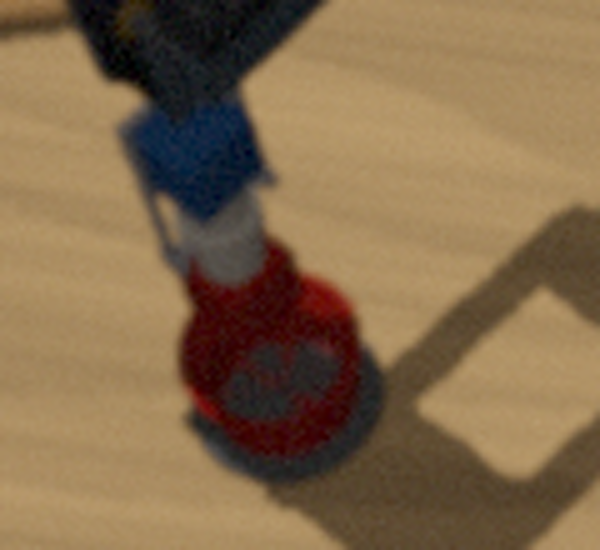

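View pics/t3c.png

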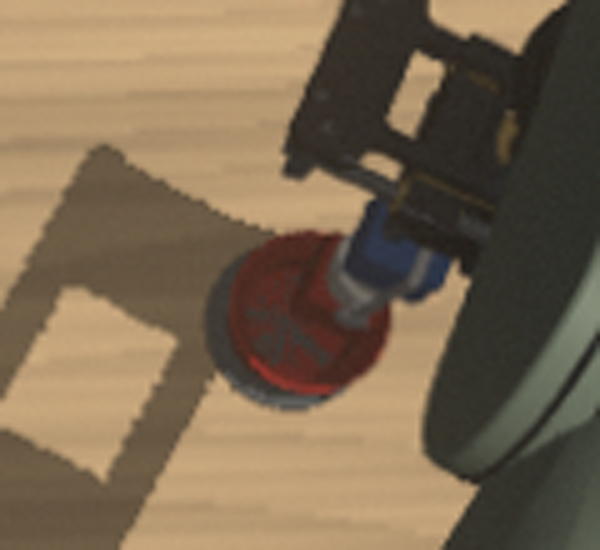

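Emit:
play_rows --pt "-1 -0.5 -3 0 1" --pt "0 0 -6 0 1" --pt "0 0 -8 0 1" --pt "0 0 -8 0 1" --pt "0 0 -7 0 1" --pt "0 0 -6 0 1" --pt "0 0 -6 0 1" --pt "0 0 -6 0 1" --pt "0 0 -6 0 1" --pt "0 0 -6 0 1" --pt "0 0 -5 0 1" --pt "0 0 -4 0 1" --pt "0 0 -4 0 1" --pt "0 0 -3 0 1" --pt "0 0 0 0 1" --pt "0 0 0 0 1"

```text
time_s: 12.2
ee_pos: [483.3, -258.2, 192.1]
ee_rot: [180.0, 0.0, 153.6]
force: [0.8, 1.0, -2.0]
gripper_width: 27.8
```

Run:
```python
from h import *
s=env.state();print(s['ee_pos'],s['force'],s['time_s'])
for n in("scene","wrist"): cv2.imwrite(f"pics/{n}4.png",env.grab_frame(n)[:,:,::-1])
crop("pics/wrist4.png",170,100,180,140,4,"pics/w4c.png")
crop("pics/scene4.png",100,110,120,110,5,"pics/s4c.png")
```

```text
[ 483.32021096 -258.19510521  192.11974617] [ 0.81283758  0.99968122 -2.03852482] 12.2
```

View pics/w4c.png

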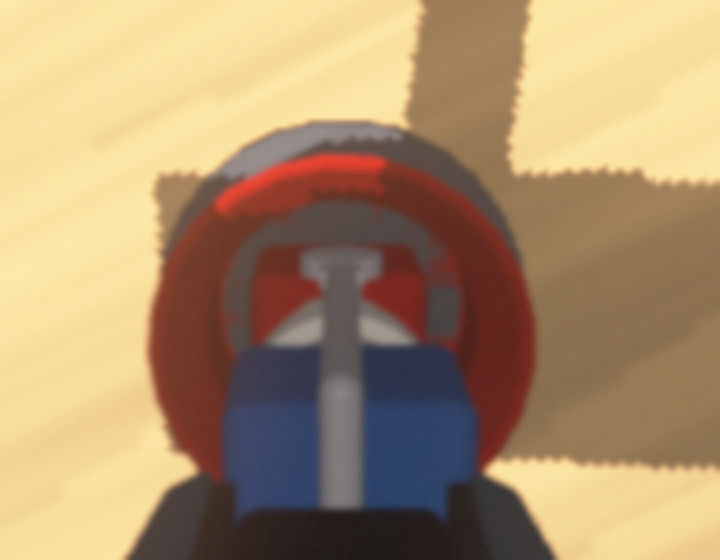

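View pics/s4c.png

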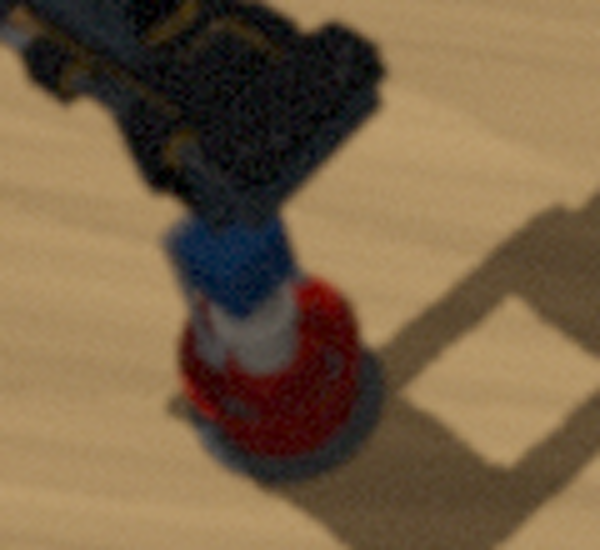

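Emit:
play_rows --pt "0 0 -1 0 1" --pt "0 0 -1 0 1" --pt "0 0 -1 0 1" --pt "0 0 -1 0 1" --pt "0 0 0 0 1" --pt "0 0 0 0 1"

```text
time_s: 13.05
ee_pos: [483.2, -258.2, 188.0]
ee_rot: [180.0, 0.0, 153.6]
force: [-0.3, -0.2, -2.7]
gripper_width: 27.9
```

Emit:
play_rows --pt "0 0 -1 0 1" --pt "0 0 0 0 1" --pt "0 0 0 0 1"

```text
time_s: 13.42
ee_pos: [483.2, -258.1, 187.0]
ee_rot: [180.0, -0.0, 153.6]
force: [0.1, -0.9, -2.0]
gripper_width: 27.8
```

Emit:
play_rows --pt "0 0 -0.7 0 1" --pt "0 0 0 0 1" --pt "0 0 0 0 1"

```text
time_s: 13.8
ee_pos: [483.2, -258.2, 186.3]
ee_rot: [180.0, 0.0, 153.6]
force: [-0.1, -1.1, -2.3]
gripper_width: 28.2
```

Emit:
play_rows --pt "0 0 -0.6 0 1" --pt "0 0 0 0 1" --pt "0 0 0 0 1"

```text
time_s: 14.18
ee_pos: [483.2, -258.4, 186.1]
ee_rot: [-180.0, 0.0, 153.6]
force: [-1.7, -1.6, 2.3]
gripper_width: 27.5
```

Emit:
play_rows --pt "0 0 -0.5 0 1" --pt "0 0 0 0 1" --pt "0 0 0 0 1"

```text
time_s: 14.55
ee_pos: [483.2, -258.6, 186.0]
ee_rot: [-179.9, 0.1, 153.6]
force: [-2.4, -1.2, 5.2]
gripper_width: 27.7
```

Emit:
play_rows --pt "0 0 0.6 0 1" --pt "0 0 0 0 1" --pt "0 0 0 0 1"

```text
time_s: 14.92
ee_pos: [483.3, -258.4, 186.1]
ee_rot: [-180.0, 0.0, 153.6]
force: [-2.0, -1.7, 4.8]
gripper_width: 28.0
```

Run:
```python
from h import *
s=env.state();print(s['ee_pos'],s['force'],s['time_s'])
for n in("scene","wrist"): cv2.imwrite(f"pics/{n}5.png",env.grab_frame(n)[:,:,::-1])
crop("pics/wrist5.png",170,100,180,140,4,"pics/w5c.png")
```

```text
[ 483.30768655 -258.3717293   186.11158441] [-1.97585458 -1.67046382  4.762938  ] 14.925
```

View pics/w5c.png

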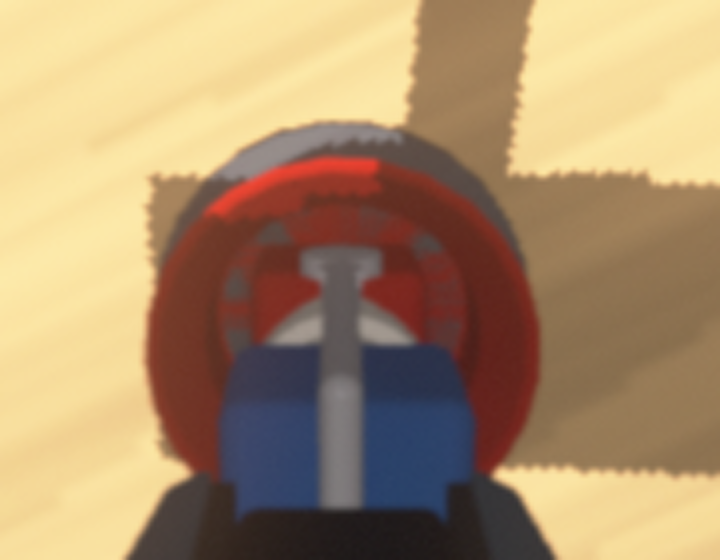

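Emit:
play_rows --pt "0 0 0 0 0.67" --pt "0 0 0 0 0.64" --pt "0 0 0 0 0.6" --pt "0 0 0 0 0.5" --pt "0 0 0 0 0.3" --pt "0 0 0 0 0.15" --pt "0 0 0 0 0" --pt "0 0 0 0 0" --pt "0 0 0 0 0" --pt "0 0 0 0 0"

```text
time_s: 16.27
ee_pos: [483.2, -258.1, 185.8]
ee_rot: [180.0, -0.0, 153.6]
force: [1.0, -0.4, -0.2]
gripper_width: 91.3
```

Run:
```python
from h import *
s=env.state();print(s['ee_pos'],s['force'],s['time_s'])
for n in("scene","wrist"): cv2.imwrite(f"pics/{n}6.png",env.grab_frame(n)[:,:,::-1])
crop("pics/wrist6.png",130,80,240,180,3,"pics/w6c.png")
```

```text
[ 483.20566559 -258.12448434  185.76081499] [ 0.9553674  -0.36267944 -0.23180473] 16.275
```

View pics/wrist6.png

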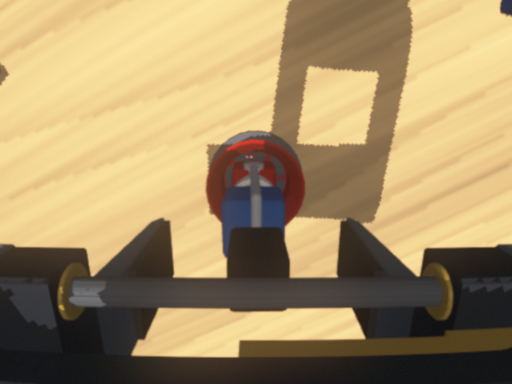

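Emit:
play_rows --pt "0 0 8 0 0" --pt "0 0 20 0 0" --pt "0 0 25 0 0" --pt "0 0 25 0 0" --pt "0 0 25 0 0" --pt "0 0 25 0 0" --pt "0 0 20 0 0" --pt "0 0 8 0 0" --pt "0 0 0 0 0" --pt "0 0 0 0 0" --pt "0 0 0 0 0" --pt "0 0 0 0 0"

```text
time_s: 17.88
ee_pos: [483.1, -258.1, 341.3]
ee_rot: [180.0, -0.1, 153.6]
force: [0.4, -0.3, 0.1]
gripper_width: 91.1
```

Run:
```python
from h import *
s=env.state();print(s['ee_pos'],s['force'],s['time_s'])
I=[env.grab_frame(n)[:,:,::-1] for n in("scene","top","wrist")]
cv2.imwrite("pics/e7.png",np.hstack([cv2.resize(I[0][110:220,100:220],(360,330),interpolation=2),cv2.resize(I[2],(440,330))]))
cv2.imwrite("pics/t7.png",I[1])
P=[[482,-258,146],[482,-258,6]];print(wproj(s,P)*440/512,(proj("scene",P)-[100,110])*3)
```

```text
[ 483.08137029 -258.07003928  341.25170388] [ 0.37004736 -0.29640344  0.09073219] 17.875
[[218.9732735  150.99449331]
 [219.09726212 133.03417522]] [[135.70878054 136.87162224]
 [170.92796131 234.12983964]]
```

View pics/e7.png

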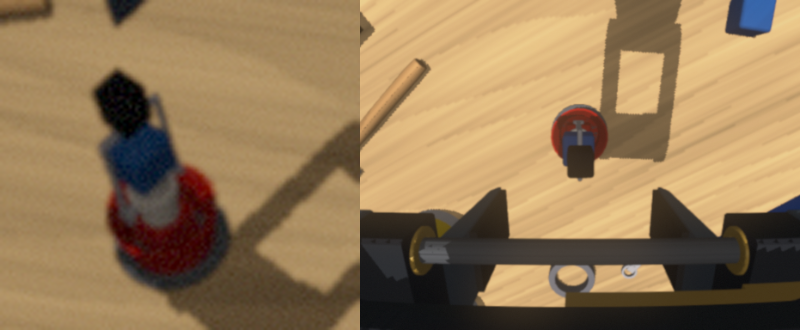

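View pics/t7.png

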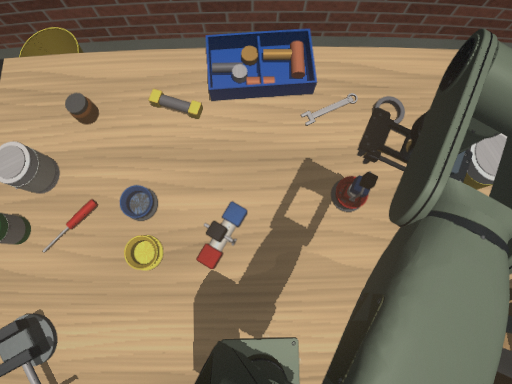

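Run:
```python
from h import *
s=env.state()
I=env.grab_frame("wrist")[:,:,::-1];cv2.imwrite("pics/w8.png",I);crop("pics/w8.png",205,105,100,110,5,"pics/w8c.png")
J=env.grab_frame("scene")[:,:,::-1];cv2.imwrite("pics/s8.png",J);crop("pics/s8.png",110,115,80,100,6,"pics/s8c.png")
c,sn=np.cos(np.radians(63.6)),np.sin(np.radians(63.6))
L=[(a,b,z) for z in(146,6) for a in(-20,20) for b in(-20,20)]
W=[(482+c*a-sn*b,-258+sn*a+c*b,z) for a,b,z in L]
print(((wproj(s,W)-[204.6,104.6])*5).round());print(((proj("scene",W)-[109.6,114.6])*6).round())
```

```text
[[158. 445.]
 [155. 260.]
 [344. 445.]
 [347. 260.]
 [184. 317.]
 [182. 181.]
 [320. 317.]
 [321. 181.]]
[[136. 257.]
 [211. 183.]
 [217. 311.]
 [292. 236.]
 [215. 450.]
 [281. 382.]
 [288. 501.]
 [354. 431.]]
```

View pics/w8c.png

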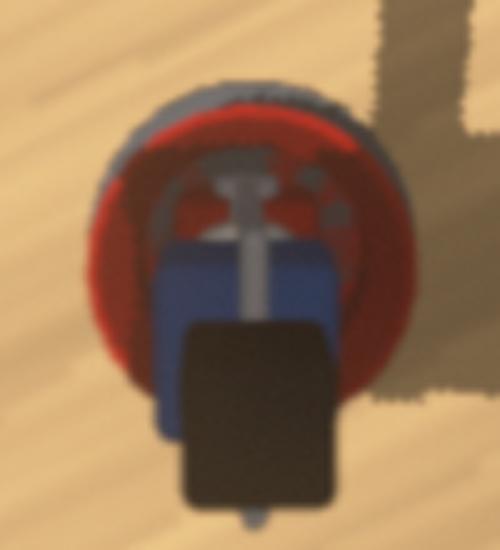

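View pics/s8c.png

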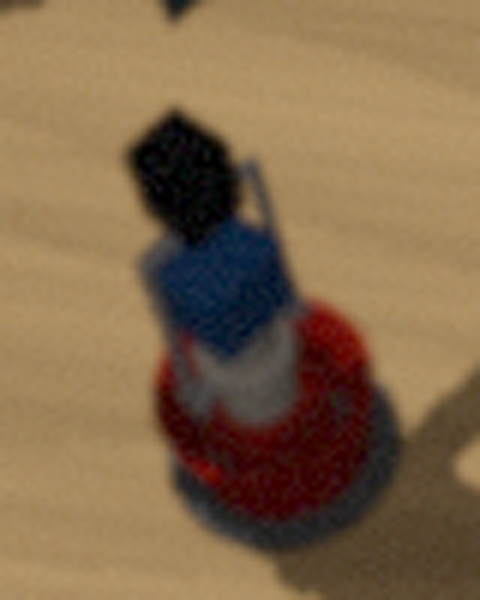

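Run:
```python
from workcell import env
print(env.job_done())
```

```text
the job is handed in; nothing more can be done
None
```

I picked up the smaller float by the black grip of its hanger and lifted it clear. The red end sank, so I lowered it into the red stand until the force reading showed it on the floor. I then let go and raised the arm straight up, and handed the job in at about 18 s of the 43 s allowed.

- **Seating:** contact came with the tool at 186 mm, as expected for a float standing on the stand's floor. The highest reading during seating was about 5 N. After I let go, the force went back to about zero.
- **Final pictures:** in the wrist and scene views the float stands upright within about 1 mm and roughly 1° of the modelled pose. The hanger is still up and the gripper is well clear of everything.
- **Disagreements:** my estimates of the red stand's position from the different cameras varied by a few millimetres. I averaged them, and the float went in centred.

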